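Clamp a glued block in the hand press

TASK

The freshly glued wooden block lies ready on the anvil of the small hand press. Squeeze the button in the side of the lever's grip and, keeping it squeezed, swing the lever down smoothly until the sprung foot bears firmly on the block and is pressed a good half way in; then let go so that the button springs out and the press stays locked on the block. Do not slam the lever or drive the foot in to its stop, keep the block under the foot, and leave the other things on the bench alone.

Things in the scene. Friction and masses are not known exactly. Their poses are not given: they have to be found in the camera images.
- press: the hand press, fixed to the bench: grey base plate 230 x 110 x 14 mm with two cheeks and a steel notched quadrant; origin on the bench under the plate (15 mm from the plate's middle), z up, its -x is the side to which the lever points. The lever swings in the vertical plane y = 0 of this frame
- pivot (a point): the lever's pivot: at press (70, 0, 75) mm; the hinge axis is the press's y axis
- lever (a joint): swing of the dark steel lever: 0 when it stands 1.0 rad above level, grows as it swings down (elevation = 1.0 - value, rad; level, it points along the press's -x); range -0.2 to 1.08. Starts locked, 0.75 to 1.15 rad above level. Locks in notches 0.07 rad apart whenever the button is out; free, it moves easily and sinks by its own weight
- button_centre (a point): middle of the grip on the lever's centre line, level with the button's middle, 187 mm from the pivot. The black grip is 85 mm long (140 to 225 mm from the pivot), 26 mm wide across the swing plane, 24 mm high. x points along the lever to the pivot, y along the hinge axis, z out of the lever's upper side
- button (a joint): aluminium release button, a 34 x 18 mm pad in the grip's face on the press's -y side; value = how far it is in (m), 0 (8.5 mm proud of the grip) to 0.007 (in, 1.5 mm proud). Takes 6 to 11 N; squeeze it against the grip's other face (34.5 mm over both when out, 27.5 in). The lever is free from about 0.0055 on; let go, it springs out once its lock pin meets a gap between two teeth
- foot_guide (a point): where the sprung foot's steel stem passes through the lever's centre line, 105 mm from the pivot. The round rubber sole, 36 mm wide, hangs 42 to 72 mm below it, screwed out differently each time: feel for it. It gives at right angles to the lever by up to 16 mm, 3 N at first, 18 N at its stop. Let go, the lever may spring back up to one notch (7 mm at the foot)
- block: the work: a block of three wooden plies, 46 x 120 x 24 mm, loose, about 120 g, origin at the centre of its underside, long side along its y. It lies across the press on a round steel anvil (68 mm wide, under the foot) whose top stands 24 to 38 mm above the bench, a different height each time
- glue: bystander: white glue bottle 38 x 38 x 72 mm, origin at the centre of its foot
- tape: bystander: roll of masking tape lying flat, 100 mm wide, 25 mm high
- mug: bystander: cream mug 86 x 116 x 87 mm

How it is judged:
By the outcome, as a careful person would: the job done as asked, in the order asked, and still so for the second after the job is handed in, with the robot touching nothing.
It also fails if it takes over 42 s, if anything falls off the work surface, if the arm or the gripper's body presses on something with over 40 N, if the wrist force passes 120 N, or if a joint passes its speed limit or range.

ROBOT

A 6-joint arm with a two-finger parallel gripper is mounted at the origin on a cart in front of the work surface, level with it; the furniture and walls round the work are solid. World frame = base frame: x ahead of the robot, y to its left, z up, the work surface at z = 0. Lengths are in mm, angles in rad, forces in N, time in s.
With the tool pointing down it reaches from about 275 to 825 mm from the base axis. Payload 4.9 kg.
Tool frame: the origin (TCP) lies at the very end of the fingers, on their centre line; the grasp point (between the pads) lies 19 mm behind it; z points along the fingers, y is the line along which they close (so a half turn about z gives the same grasp; the last joint's range is limited). The gripper opens to 85 mm and grips with 20 to 120 N. Pads are 22 mm wide; open, the fingers measure 114 mm over their backs; the gripper's body (76 mm by 85 mm) begins 54 mm behind the grasp point. The pads swing forward as they close: fully open they stand 13 mm farther back than shut.
Start: joints at [1.154, 0.326, -0.193, 1.052, 0, 1.437], TCP at [153.469, 528.172, 231.281] pointing down, gripper open.
Joint ranges: [-2.65, 2.65], [-0.97, 1.79], [-1.3, 1.35], [-1.93, 2.1], [-1.47, 1.37], [-3.14, 3.14]. Speed limits (rad/s): [2.57, 2.57, 3.14, 3.14, 3.14, 3.14].

INTERFACE

Orientations are given as [roll, pitch, yaw] about the fixed x, y, z axes, in that order (R = Rz(yaw) Ry(pitch) Rx(roll)).
In Python, from bench import bot, solve_ik, imaging gives the robot as it stands. Calls block until the motion is done:
- bot.move_ptp(position, orientation): joint-space move of the TCP to a pose.
- bot.movel(position, rot=None, max_speed=150, threshold=None): straight line of the TCP; rot=None keeps the orientation; max_speed is the mean speed in mm/s. With threshold (N) it stops when the force on the tool has changed by that much, and returns True; else False.
- bot.move_j(angles): joint-space move.
- bot.grip(opening, effort=None): opening from 0.0 (shut) to 1.0 (fully open); effort is the grip in N (None keeps the last); returns when the fingers have stopped.
- bot.dwell(seconds).
- solve_ik(position, orientation): joint angles nearest the present ones, or None.
- bot.get_state(): the state.
- imaging.capture(name): name is "scene" or "top" or "wrist"; returns the picture (420x560x3 uint8, blue, green, red); there is no depth.
- imaging.camera_model(name): a dict with "K" (3x3 intrinsics, pixels), "k1" (the pictures are not rectified: a ray, as slopes to the right and down, at radius r is drawn at 1 + k1 r^2 times it, then the intrinsics apply), "position" and "rotation" of the camera in the world. Camera axes: x right, y up, looking along -z (the intrinsics and any distortion apply to the point x, -y, -z); pixel columns grow to the right and rows downward; lengths in mm; the calibration is good to about 2 mm. A picture is of the moment at which its call begins: read the wrist's pose just before it. camera_model takes no time and is no camera call; for the wrist camera it gives the pose at the moment of the call.
A pose or a line that the arm cannot do raises bot.IKError and nothing moves.
- bot.sign_off(): hands the job in; it is judged then, once.
The state is a dict: "t": time; "qpos": joint angles; "joint_velocities": joint speeds; "effort": joint torques, N m; "tcp_pos": TCP position; "orientation": TCP orientation; "contact_force": force on the tool from outside, world axes, zero at the start; "wrist_torque": the same for the moment, N m; "opening": opening from 0.0 (shut) to 1.0 (fully open); "gripper_force": force on a finger pad.
Only numpy, scipy, OpenCV 4.12 (cv2) and the standard library are available. Lean on these libraries where they do the work, as an engineer would, in place of code of your own. Each camera call takes 0.05 s, during which the arm holds its last target. There are 200 camera calls.

## Working session

There is one attempt and no reset: what is moved stays moved. The work goes in short steps, each a Python script; the robot and the scene stay as the last script left them, time stands still between calls to the robot, and variables do not carry over. Pictures are saved under pics/ and viewed, at most 10 in all, crops included, and the job is handed in when it is done.

```bash
mkdir -p pics; ls
python3 - <<'E'
from bench import bot,imaging
import cv2,numpy as np
for n in("scene","top"):
    cv2.imwrite(f"pics/{n}0.png",imaging.capture(n)); m=imaging.camera_model(n); print(n,m)
s=bot.get_state();print(s)
E
```

```text
pics
scene {'K': array([[469.7971868 ,   0.        , 279.61322128],
       [  0.        , 469.7971868 , 208.79140712],
       [  0.        ,   0.        ,   1.        ]]), 'k1': -0.00706322435111497, 'position': array([ -94.04639641, -604.70115259, 1025.40601383]), 'rotation': array([ 0.79953118,  0.0043121 , -0.77915083])}
top {'K': array([[439.68416225,   0.        , 278.41671994],
       [  0.        , 439.68416225, 201.00428353],
       [  0.        ,   0.        ,   1.        ]]), 'k1': -0.05950292892169606, 'position': array([ 377.31592197,   48.28452062, 1394.66923072]), 'rotation': array([ 0.13705517,  0.00329826, -1.55996029])}
{'t': 0.1, 'qpos': array([ 1.15379401e+00,  3.26856665e-01, -1.93450219e-01,  1.05199798e+00,
       -5.89295000e-05,  1.43659265e+00]), 'joint_velocities': array([ 1.21703321e-03, -2.05122163e-03,  5.01528289e-03, -6.95415517e-05,
       -9.12316219e-04,  1.09498827e-03]), 'effort': array([ 1.98591229e-04, -4.44238150e+01,  2.63038802e+01,  7.89052719e-03,
       -1.80993120e-04, -1.81346223e-06]), 'tcp_pos': array([153.27711043, 527.68676742, 230.60004569]), 'orientation': array([-3.14008980e+00, -1.43444136e-04,  2.85879395e+00]), 'contact_force': array([ 0.82435821,  0.29001104, -0.03136778]), 'wrist_torque': array([-0.03018038,  0.04480346, -0.02145809]), 'gripper_force': 0.0, 'opening': 1.0025553803275546}
```

View pics/scene0.png

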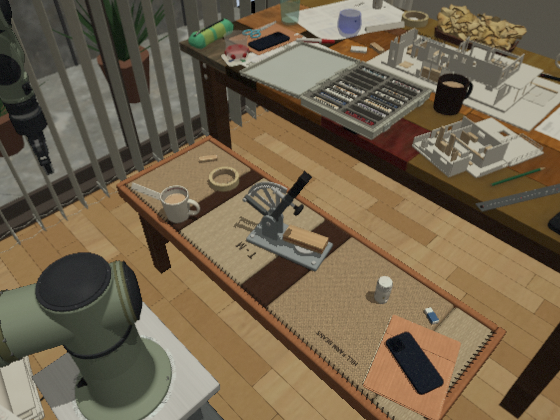

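View pics/top0.png

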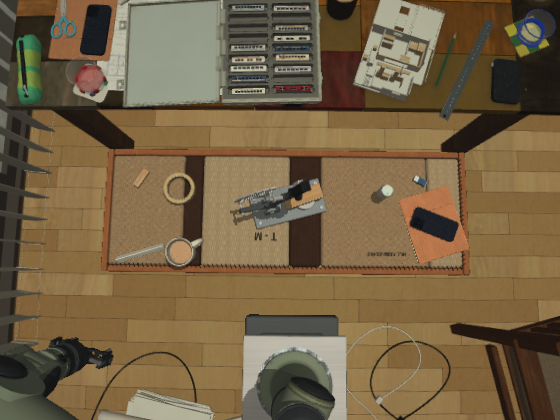

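The scene view shows the press at about (290,225) with its grip near (295,190). In the top view the press is at (280,203), the mug at (180,252), the tape at (178,187) and the glue at (387,190). I'll enlarge the press next.

```bash
cat > h.py <<'E'
import numpy as np,cv2
from scipy.spatial.transform import Rotation as R
from bench import bot,solve_ik,imaging
def rot(m):
    r=np.asarray(m['rotation']); return r if r.shape==(3,3) else R.from_euler('xyz',r).as_matrix()
def ray(m,uv):
    d=cv2.undistortPoints(np.array([[uv]],float),m['K'],np.array([m['k1'],0,0,0,0.]))[0,0]
    return m['position'],rot(m)@np.array([d[0],-d[1],-1])
def onz(m,uv,z):
    p,d=ray(m,uv); return p+d*(z-p[2])/d[2]
def tri(a,b):
    A=[];B=[]
    for p,d in(a,b):
        d=d/np.linalg.norm(d);P=np.eye(3)-np.outer(d,d);A.append(P);B.append(P@p)
    x=np.linalg.lstsq(np.vstack(A),np.hstack(B),rcond=None)[0]
    return x,[np.linalg.norm(P@x-q) for P,q in zip(A,B)]
def proj(m,X):
    c=rot(m).T@(np.asarray(X,float)-m['position']); c=c*[1,-1,-1]
    x=c[:2]/c[2]; x=x*(1+m['k1']*(x@x)); return m['K'][:2,:2]@x+m['K'][:2,2]
E
python3 - <<'E'
from h import *
a=cv2.imread('pics/scene0.png')[160:280,225:345]; b=cv2.imread('pics/top0.png')[160:250,220:340]
a=cv2.resize(a,(400,400),interpolation=2)
b=cv2.resize(b,(400,300),interpolation=2)
o=np.zeros((400,800,3),np.uint8);o[:,:400]=a;o[:300,400:]=b
cv2.imwrite('pics/crop0.png',o)
t=imaging.camera_model('top');s=imaging.camera_model('scene')
for uv in [(116,152),(468,272),(278,203)]: print(onz(t,uv,0))
print(onz(s,(383,300),0),onz(t,(387,193),0))
E
```

```text
[726.62150507 590.44181224   0.        ]
[ 348.81711609 -548.05129141    0.        ]
[563.14808704  56.2321502    0.        ]
[ 595.20736713 -284.27982051    0.        ] [ 599.24769446 -294.29401369    0.        ]
```

View pics/crop0.png

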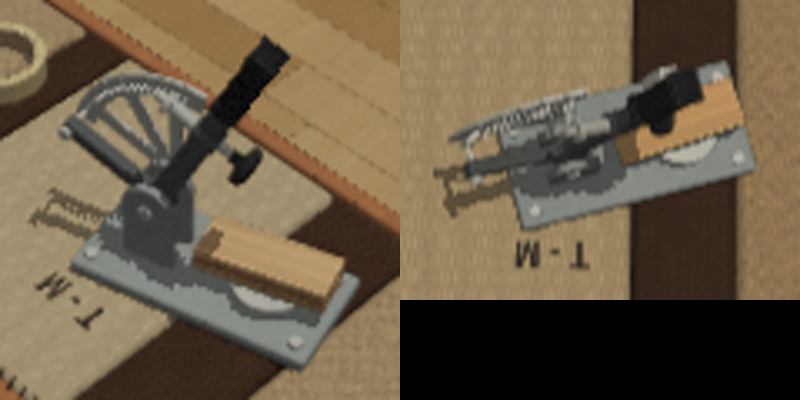

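In the crop, the left panel shows the plate corners at (75,265), (305,365) and (355,275), the grip from (225,115) to (275,45), and the foot knob at (245,165). The block lies lengthwise on the plate, and the anvil shows on the near side. In the right panel the plate corners are at (520,228), (755,170) and (725,62). I'll turn these into points and check IK for a wrist look.

Run:
```python
from h import *
t=imaging.camera_model('top');s=imaging.camera_model('scene')
T=lambda x,y:(220+(x-400)/3.3333,160+y/3.3333); S=lambda x,y:(225+x*.3,160+y*.3)
for n,p in dict(A=(520,228),B=(755,170),C=(725,62)).items(): print('top',n,onz(t,T(*p),14))
for n,p in dict(A=(75,265),B=(305,362),C=(357,272)).items(): print('sc',n,onz(s,S(*p),14))
print('tip',tri(ray(s,S(275,45)),ray(t,T(685,85))))
for n,p in dict(e1=(742,80),e2=(742,122),e3=(630,165)).items(): print('blk top',n,onz(t,T(*p),55))
for n,p in dict(e1=(345,262),e2=(328,295),e3=(195,248),e4=(215,222)).items(): print('blk sc',n,onz(s,S(*p),55))
p=bot.get_state(); w=imaging.camera_model('wrist')
Rt=R.from_euler('xyz',p['orientation']).as_matrix()
print('cam in tool',Rt.T@(w['position']-p['tcp_pos']),Rt.T@rot(w),w['K'])
```

```text
top A [479.98507077 124.44628746  14.        ]
top B [537.35902895 -97.43953812  14.        ]
top C [641.19145393 -69.12061333  14.        ]
sc A [478.43031245 113.50117619  14.        ]
sc B [540.65959052 -99.12826083  14.        ]
sc C [645.75629771 -64.51908507  14.        ]
tip (array([573.73869404, -17.32784767, 282.84605163]), [np.float64(2.909541093020711), np.float64(2.9095410930208008)])
blk top e1 [616.53825692 -81.39061174  55.        ]
blk top e2 [577.13368437 -81.26508704  55.        ]
blk top e3 [536.05487285  21.95510625  55.        ]
blk sc e1 [617.15464681 -72.04410286  55.        ]
blk sc e2 [579.85873985 -86.18653219  55.        ]
blk sc e3 [539.70356933  27.45128537  55.        ]
blk sc e4 [573.19100204  36.75443822  55.        ]
cam in tool [ 7.01175974e+01  2.01211775e-02 -1.43033637e+02] [[-5.08119760e-05  9.61405798e-01  2.75134310e-01]
 [ 9.99999606e-01 -1.94889557e-04  8.65685947e-04]
 [ 8.85896293e-04  2.75134246e-01 -9.61405410e-01]] [[355.32165228   0.         271.49323934]
 [  0.         355.32165228 209.35568092]
 [  0.           0.           1.        ]]
```

```bash
cat >> h.py <<'E'
U=np.array([0.27,-0.963,0]);U/=np.linalg.norm(U);Z=np.array([0,0,1.]);Y=np.cross(Z,-U)
PIV=np.array([545,81,75.])
def lev(e): return np.cos(e)*U+np.sin(e)*Z
def pose(e,tau,r=187,back=0,off=0,sgn=1,g=16):
    """TCP pose; tau: tilt of tool z from down toward U; back: retreat along tool z; off: along Y"""
    tz=-np.cos(tau)*Z+np.sin(tau)*U; ty=sgn*Y; tx=np.cross(ty,tz)
    p=PIV+r*lev(e)+off*Y+tz*(g-back)
    return p,R.from_matrix(np.c_[tx,ty,tz]).as_euler('xyz')
E
python3 - <<'E'
from h import *
for sgn in(1,-1):
  for e in(1.1,.7,.3,.05):
    o=[]
    for tau in np.arange(-1.2,1.3,.2):
        q=solve_ik(*pose(e,tau,sgn=sgn)); q2=solve_ik(*pose(e,tau,sgn=sgn,back=90))
        o.append(f"{tau:.1f}:"+('-' if q is None else 'Y')+('-' if q2 is None else 'Y'))
    print(sgn,e,*o)
for sgn in(1,-1): 
  for e,tau in((1.1,.4),(.7,0),(.1,-.6),(1.1,.6),(.1,-.4)): print(sgn,e,tau,np.round(solve_ik(*pose(e,tau,sgn=sgn)),2) if solve_ik(*pose(e,tau,sgn=sgn)) is not None else None)
  tz=-Z;ty=sgn*Y;tx=np.cross(ty,tz)
  print('lookdown',sgn,tx,solve_ik(np.array([560,28,380])-70*tx,R.from_matrix(np.c_[tx,ty,tz]).as_euler('xyz')))
E
```

```text
1 1.1 -1.2:Y- -1.0:YY -0.8:YY -0.6:YY -0.4:YY -0.2:YY -0.0:YY 0.2:YY 0.4:YY 0.6:YY 0.8:YY 1.0:YY 1.2:YY
1 0.7 -1.2:Y- -1.0:YY -0.8:YY -0.6:YY -0.4:YY -0.2:YY -0.0:YY 0.2:YY 0.4:YY 0.6:YY 0.8:YY 1.0:YY 1.2:YY
1 0.3 -1.2:Y- -1.0:YY -0.8:YY -0.6:YY -0.4:YY -0.2:YY -0.0:YY 0.2:YY 0.4:YY 0.6:YY 0.8:YY 1.0:YY 1.2:YY
1 0.05 -1.2:Y- -1.0:YY -0.8:YY -0.6:YY -0.4:YY -0.2:YY -0.0:YY 0.2:YY 0.4:YY 0.6:YY 0.8:YY 1.0:YY 1.2:YY
-1 1.1 -1.2:Y- -1.0:YY -0.8:YY -0.6:YY -0.4:YY -0.2:YY -0.0:YY 0.2:YY 0.4:YY 0.6:YY 0.8:YY 1.0:YY 1.2:YY
-1 0.7 -1.2:Y- -1.0:YY -0.8:YY -0.6:YY -0.4:YY -0.2:YY -0.0:YY 0.2:YY 0.4:YY 0.6:YY 0.8:YY 1.0:YY 1.2:YY
-1 0.3 -1.2:Y- -1.0:YY -0.8:YY -0.6:YY -0.4:YY -0.2:YY -0.0:YY 0.2:YY 0.4:YY 0.6:YY 0.8:YY 1.0:YY 1.2:YY
-1 0.05 -1.2:Y- -1.0:YY -0.8:YY -0.6:YY -0.4:YY -0.2:YY -0.0:YY 0.2:YY 0.4:YY 0.6:YY 0.8:YY 1.0:YY 1.2:YY
1 1.1 0.4 [ 0.06  0.33 -0.27  0.89 -0.39 -1.8 ]
1 0.7 0 [-0.22  0.43 -0.17  0.97  0.   -2.07]
1 0.1 -0.6 [-0.49  0.85  0.14  1.31  0.42 -2.43]
1 1.1 0.6 [ 0.15  0.35 -0.31  0.83 -0.6  -1.72]
1 0.1 -0.4 [-0.43  0.73 -0.    1.11  0.3  -2.32]
lookdown 1 [ 0.26996369 -0.9628705   0.        ] [ 0.04015849  0.27639337  0.11352165  1.40792461  0.         -1.80399316]
-1 1.1 0.4 [ 0.06  0.33 -0.27  0.89 -0.39  1.34]
-1 0.7 0 [-0.22  0.43 -0.17  0.97  0.    1.07]
-1 0.1 -0.6 [-0.49  0.85  0.14  1.31  0.42  0.72]
-1 1.1 0.6 [ 0.15  0.35 -0.31  0.83 -0.6   1.43]
-1 0.1 -0.4 [-0.43  0.73 -0.    1.11  0.3   0.83]
lookdown -1 [-0.26996369  0.9628705   0.        ] [-0.19514463  0.34027239  0.20205159  1.43257552  0.          1.10229638]
```

Run:
```python
from h import *
tz=-Z;ty=-Y;tx=np.cross(ty,tz)
bot.move_ptp(np.array([560,28,400])-70*tx,R.from_matrix(np.c_[tx,ty,tz]).as_euler('xyz'))
w=imaging.camera_model('wrist');im=imaging.capture('wrist')
np.save('w1.npy',w,allow_pickle=True)
cv2.imwrite('pics/w1.png',im); print(bot.get_state()['t'],w['position'])
```

```text
2.7333 [559.50728174  28.62512523 542.91402989]
```

View pics/w1.png

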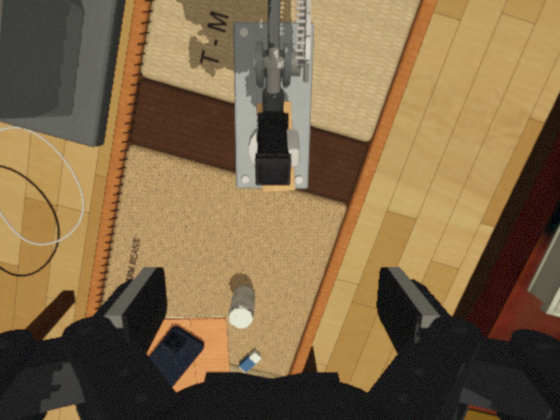

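The wrist view shows the plate corners at (235,22), (312,25), (310,188) and (237,188). The grip's near end face runs from (257,155) to (291,186), and the block peeks out on either side. The glue, tape and mug are clear of the path.

Run:
```python
from h import *
w=np.load('w1.npy',allow_pickle=True).item(); im=cv2.imread('pics/w1.png')
P={k:onz(w,uv,14) for k,uv in dict(TL=(235,22),TR=(312,25),BR=(310,188),BL=(237,188)).items()}
for k,v in P.items(): print(k,v.round(1))
print('len',np.linalg.norm(P['TL']-P['BL']),'wid',np.linalg.norm(P['BL']-P['BR']))
d=(P['TL']-P['BL'])+(P['TR']-P['BR']);x=d/np.linalg.norm(d);c=sum(P.values())/4
cb=(P['BL']+P['BR'])/2
print('x',x,'centre',c,'from -x end',cb+115*x)
o=cb+100*x; y=np.cross(Z,x); piv=o+70*x; piv[2]=75; print('piv',piv)
def plane(m,uv,off=0):
    p,dd=ray(m,uv); s=((piv+off*y-p)@y)/(dd@y); q=p+s*dd-piv; q=np.array([-q@x,q@y,q[2]]); return q
# grip mask: very dark
g=im[:260,200:350]; m=(g.max(2)<45).astype(np.uint8)
n,l,st,ce=cv2.connectedComponentsWithStats(m); 
for i in range(1,n):
    if st[i,4]>100: print(st[i]+[200,0,0,0,0],ce[i]+[200,0])
# grip end edges, lateral: at assumed length
for e in (1.0,1.05,1.1,1.15):
    ld=-np.cos(e)*x+np.sin(e)*Z; nn=np.sin(e)*x+np.cos(e)*Z
    print(e,*[proj(w,piv+r*ld+h*nn+s*y).round(0) for r,h,s in((225,12,-13),(225,12,13),(225,-12,-13),(225,-12,13),(140,12,0))])
t=imaging.camera_model('top');s=imaging.camera_model('scene')
for e in(1.0,1.1,1.15):
    ld=-np.cos(e)*x+np.sin(e)*Z; nn=np.sin(e)*x+np.cos(e)*Z
    for cam,f in((t,lambda p:((p[0]-220)/.3+400,(p[1]-160)/.3)),(s,lambda p:((p[0]-225)/.3,(p[1]-160)/.3))):
        print(e,*[np.round(f(proj(cam,piv+r*ld+h*nn)),0) for r,h in((0,0),(140,12),(140,-12),(225,12),(225,-12))])
```

```text
TL [482.3 121.9  14. ]
TR [583.1 146.5  14. ]
BR [647.9 -68.6  14. ]
BL [540.9 -98.8  14. ]
len 228.25679095522227 wid 111.11235142294814
x [-0.27254184  0.96214393  0.        ] centre [563.53171049  25.23768894  14.        ] from -x end [563.04221436  26.96573826  14.        ]
piv [548.05241343  79.88365458  75.        ]
[ 256  110   34   53 1367] [272.21360644 135.36356986]
[257 162  32  22 563] [272.3285968 173.6642984]
1.0 [292. 186.] [259. 186.] [291. 207.] [260. 207.] [275. 122.]
1.05 [293. 175.] [258. 175.] [291. 198.] [259. 198.] [275. 115.]
1.1 [293. 162.] [258. 162.] [292. 188.] [259. 188.] [275. 108.]
1.15 [294. 149.] [258. 149.] [292. 176.] [258. 176.] [275. 100.]
1.0 [567. 149.] [640. 109.] [663. 105.] [699.  79.] [723.  75.]
1.0 [158. 195.] [229. 112.] [251. 133.] [285.  61.] [308.  83.]
1.1 [567. 149.] [625. 112.] [650. 107.] [675.  83.] [701.  79.]
1.1 [158. 195.] [214. 102.] [238. 121.] [261.  42.] [286.  63.]
1.15 [567. 149.] [618. 113.] [643. 108.] [662.  86.] [689.  81.]
1.15 [158. 195.] [207.  96.] [231. 115.] [249.  34.] [275.  53.]
```

```bash
sed -i 's/^U=np.array(.*$/U=np.array([0.27254,-0.96214,0]);U\/=np.linalg.norm(U);Z=np.array([0,0,1.]);Y=np.cross(Z,-U)/; s/^PIV=.*/PIV=np.array([546.6,79.5,75.])/' h.py
python3 - <<'E'
from h import *
bot.grip(0.62)
bot.move_ptp(*pose(1.10,.5,back=85,sgn=-1,off=-.75))
f0=bot.get_state()['contact_force']
p,o=pose(1.10,.5,sgn=-1,off=-.75,g=17)
print(bot.movel(p,rot=o,max_speed=90,threshold=6))
s=bot.get_state();print(s['t'],s['tcp_pos']-p,f0,s['contact_force'],s['opening'])
im=imaging.capture('wrist');cv2.imwrite('pics/w2.png',im)
bot.grip(0.2,35)
s=bot.get_state();print(s['t'],s['tcp_pos']-p,s['contact_force'],s['opening'],s['opening']*85,s['gripper_force'])
cv2.imwrite('pics/w3.png',np.hstack([cv2.resize(im,(400,300)),cv2.resize(imaging.capture('wrist'),(400,300))]))
E
```

```text
False
4.8417 [0.42953465 0.03515389 0.6089023 ] [ 0.09672901 -0.5748296  -0.23019582] [0.12818093 0.34928046 0.48895971] 0.6218001103470586
5.2417 [-0.62231301 -0.88152611  1.07271929] [-5.49035157 -2.26911041  5.36808174] 0.3033557275686325 25.785236843333763 38.307006396353245
```

View pics/w3.png

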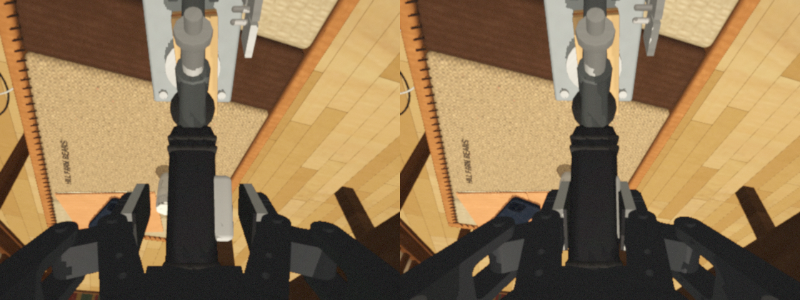

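The left panel shows the proud button at about (223,210), level with the pads. In the right panel both pads are closed on the grip and the button is in. Next I swing down to just before the earliest possible contact, logging forces.

```bash
cat >> h.py <<'E'
def meas(e,r=187):
    """tangential (down +), radial force on tool; measured elevation from TCP"""
    s=bot.get_state();f=s['contact_force']
    Rt=R.from_euler('xyz',s['orientation']).as_matrix();v=s['tcp_pos']-17*Rt[:,2]-PIV
    return np.array([s['t'],e,np.arctan2(v[2],v@U),np.hypot(v[2],v@U),v@Y,f@(np.cos(e)*Z-np.sin(e)*U),f@lev(e),f@Y,s['opening']])
def go(e,v): 
    p,o=pose(e,e-.6,sgn=-1,off=-.75,g=17); bot.movel(p,rot=o,max_speed=v)
    print(meas(e).round(3))
E
python3 - <<'E'
from h import *
np.set_printoptions(suppress=True)
print(meas(1.1).round(3))
for e in(1.03,.93,.83,.73,.65,.57): go(e,50)
E
```

```text
[  5.292   1.1     1.099 188.235   0.043   0.679   5.413   6.257   0.298]
[  5.692   1.03    1.027 188.257   0.192   0.68    4.791   5.693   0.3  ]
[  6.2     0.93    0.927 188.295   0.326   1.304   6.035   6.003   0.298]
[  6.708   0.83    0.826 188.282   0.517  -0.841   5.557   5.981   0.299]
[  7.217   0.73    0.726 188.328   0.638   0.595   6.018   6.202   0.298]
[  7.65    0.65    0.645 188.321   0.799  -0.001   5.607   6.983   0.299]
[  8.083   0.57    0.564 188.312   0.878  -1.202   5.206   6.275   0.299]
```

```bash
cat >> h.py <<'E'
def feel(e,v=20,n=12):
    p,o=pose(e,e-.6,sgn=-1,off=-.75,g=17); bot.movel(p,rot=o,max_speed=v)
    M=[]
    for _ in range(n): bot.dwell(.015); M.append(meas(e))
    m=np.mean(M,0); print(m.round(3),flush=True); return m
E
python3 - <<'E'
from h import *
np.set_printoptions(suppress=True)
L=[feel(.565)];e=.565
while e>-.02 and L[-1][5]-L[0][5]<5:
    e-=.0175; L.append(feel(e))
np.save('L.npy',L)
E
```

```text
[  8.442   0.565   0.561 188.319   0.869  -0.946   5.863   7.132   0.299]
[  8.95    0.548   0.544 188.326   0.888  -0.821   5.605   7.238   0.3  ]
[  9.458   0.53    0.526 188.335   0.906  -0.872   5.621   7.313   0.299]
[  9.967   0.513   0.508 188.322   0.931  -0.824   5.344   7.23    0.301]
[ 10.475   0.495   0.491 188.328   0.938  -0.863   5.649   7.306   0.3  ]
[ 10.983   0.478   0.473 188.326   0.961  -1.146   5.672   7.538   0.3  ]
[ 11.492   0.46    0.456 188.323   0.973  -0.81    5.483   7.414   0.3  ]
[ 12.      0.442   0.438 188.329   0.987  -1.048   5.288   7.484   0.3  ]
[ 12.508   0.425   0.421 188.336   1.007  -0.975   5.538   7.318   0.3  ]
[ 13.017   0.407   0.403 188.338   1.01   -0.951   5.538   7.503   0.299]
[ 13.525   0.39    0.386 188.338   1.029  -1.073   5.561   7.808   0.299]
[ 14.033   0.372   0.368 188.333   1.044  -1.021   5.801   7.812   0.3  ]
[ 14.542   0.355   0.35  188.341   1.052  -0.988   5.552   7.62    0.298]
[ 15.05    0.337   0.333 188.338   1.071  -1.24    5.618   7.847   0.299]
[ 15.558   0.32    0.315 188.344   1.079  -1.199   5.411   7.785   0.3  ]
[ 16.067   0.302   0.298 188.332   1.089  -1.264   5.503   7.7     0.298]
[ 16.575   0.285   0.28  188.341   1.093  -1.283   5.593   7.858   0.299]
[ 17.083   0.267   0.264 188.341   1.095   0.751   5.644   8.267   0.299]
[ 17.592   0.25    0.248 188.344   1.103   1.844   5.637   8.738   0.299]
[ 18.1     0.232   0.231 188.34    1.109   2.902   5.771   8.919   0.3  ]
[ 18.608   0.215   0.215 188.347   1.122   3.885   5.493   9.15    0.299]
[ 19.117   0.197   0.198 188.344   1.115   4.225   5.753   9.407   0.299]
```

Run:
```python
from h import *
np.set_printoptions(suppress=True)
for e in(.181,.165,.15): 
    if feel(e,25,6)[5]>8.2: break
feel(.17,25,3);feel(.183,15,6)
cv2.imwrite('pics/b.png',imaging.capture('wrist'))
bot.grip(0.37); print(meas(.183).round(3))
bot.dwell(.2); bot.grip(0.62); print(meas(.183).round(3))
a=imaging.capture('wrist');cv2.imwrite('pics/c.png',a)
cv2.imwrite('pics/w4.png',np.hstack([cv2.resize(cv2.imread('pics/b.png'),(400,300)),cv2.resize(a,(400,300))]))
```

```text
[ 19.533   0.181   0.182 188.355   1.127   4.793   5.999   9.741   0.3  ]
[ 19.9     0.165   0.166 188.339   1.129   5.87    5.679   9.619   0.3  ]
[ 20.258   0.15    0.152 188.356   1.125   6.819   5.817   9.648   0.298]
[ 20.625   0.17    0.173 188.329   1.137   5.602   5.803   9.837   0.302]
[ 21.008   0.183   0.185 188.334   1.12    4.85    5.872   9.371   0.3  ]
[ 21.333   0.183   0.186 187.985  -1.501   5.048   3.57    1.418   0.368]
[ 21.875   0.183   0.181 186.242  -0.392   0.258  -0.37   -0.136   0.621]
```

View pics/w4.png

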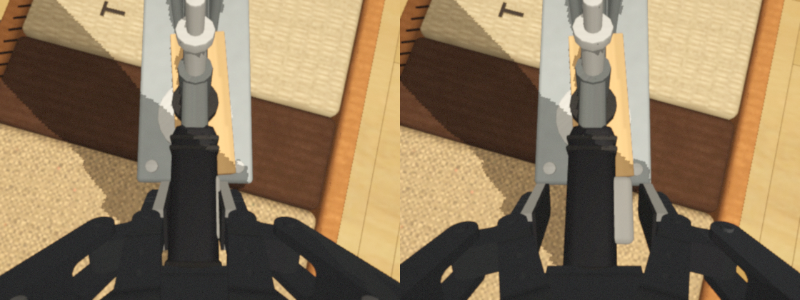

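The left panel has the button in. In the right panel the button is fully out at (622,210), and the lever is in the same place, with its collar at row 37 in both. I'll retreat and check the lever angle.

Run:
```python
from h import *
p,o=pose(.183,-.417,sgn=-1,off=-.75,g=17,back=90)
bot.movel(p,rot=o,max_speed=120)
w=imaging.camera_model('wrist');a=imaging.capture('wrist');s=imaging.capture('scene');s0=cv2.imread('pics/scene0.png')
st=bot.get_state();print(st['t'],st['contact_force'])
o=np.zeros((400,800,3),np.uint8);o[:,:400]=cv2.resize(s[170:270,235:335],(400,400),interpolation=2);o[:300,400:]=cv2.resize(a,(400,300))
for e in(.15,.185,.22,.26):
    n=-np.sin(e)*U+np.cos(e)*Z
    print(e,*[(proj(w,PIV+r*lev(e)+h*n)*[.714,.714]).round(1)+[400,0] for r,h in((225,12),(140,13))])
cv2.imwrite('pics/w5.png',o)
```

```text
22.925 [-0.3105145   0.38984688  0.24133384]
0.15 [593.8 201.7] [593.9 107.4]
0.185 [593.8 200.1] [593.9 104.4]
0.22 [593.8 198. ] [593.9 101.2]
0.26 [593.8 195. ] [593.9  97.1]
```

View pics/w5.png

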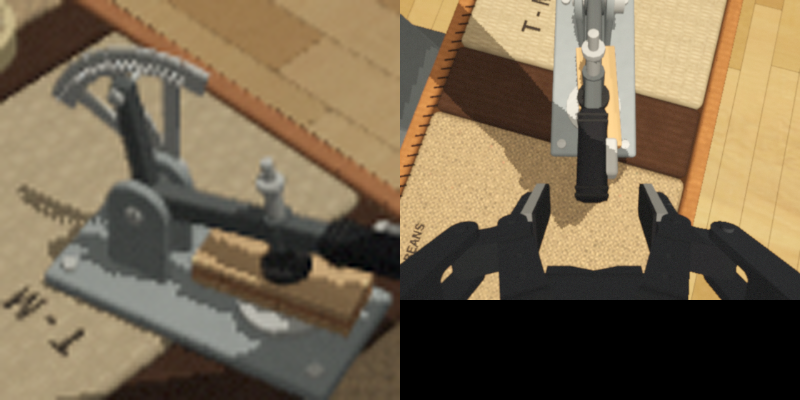

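The scene view (left) shows the foot bearing on the block at (287,265). In the wrist view (right) the button is out, the grip's end is at row 200 (predicted 200.1 for 0.185 rad) and the gripper is clear. The press is locked at about 0.185 rad, roughly 8.8 mm of the 16 mm foot travel, so I'm handing in.

```bash
python3 -c "
from bench import bot
print(bot.sign_off())"
```

```text
the job is handed in; nothing more can be done
None
```

The job is handed in: the press is locked on the block with the button out, the foot is pressed in about 8.8 of its 16 mm (12.5 mm at the deepest), and it took about 23 s of robot time, well under the 42 s limit.

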